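Line up reagent containers by height on the station rail

TASK

Line up the four containers standing at the front of the bench (the squat white jar, the small amber bottle, the clear bottle with the blue cap and the tall measuring cylinder) on the rail's four round pads in order of height: the shortest on the pad next to the upright end post, then each taller one on the next pad, the tallest at the far end. Stand each upright in the middle of its pad, let go, and do not knock any of them over or drop them.

Things in the scene. Friction and masses are not known exactly. Their poses are not given: they have to be found in the camera images.
- septa_jar: Squat round white jar with a screw lid, the shortest container: 58 mm across, 50 mm high, about 60 g. Stands upright at the start. Origin at the centre of its underside, z up its axis.
- amber_100: Small round amber glass bottle with a black screw cap, second shortest: 105 mm high in all; straight body 52 mm across up to 65 mm above its foot, then a sloping shoulder, cap 27 mm across over the top 16 mm; about 160 g. Stands upright at the start. Origin at the centre of its underside, z up its axis.
- media_250: Clear round bottle with a blue screw cap, second tallest: 140 mm high in all; straight body 68 mm across up to 86 mm above its foot, then a sloping shoulder up to the cap, which is 39 mm across over the top 21 mm; about 240 g. Stands upright at the start. Origin at the centre of its underside, z up its axis.
- cylinder_50: Tall clear measuring cylinder, the tallest container: 190 mm high; tube that grips as 33 mm across from 7 mm up to the rim, on a blue hexagonal foot 48 by 55 mm and 7 mm thick; about 90 g. Stands upright at the start. Origin at the centre of its underside, z up its axis.
- pad_1: Round grey pad, 82 mm across, one of four equal ones in a straight row, 100 mm apart centre to centre, fixed on a low aluminium rail (490 by 100 mm) that lies roughly across the bench. Pad 1 is the leftmost (largest y), then 2, 3 and 4 to the right. Origin at the centre of the pad's underside, 10 mm above the bench; its top is 2 mm higher, 12 mm above the bench.
- pad_2: Round grey pad, second from the left on the rail; otherwise as pad 1.
- pad_3: Round grey pad, third from the left on the rail; otherwise as pad 1.
- pad_4: Round grey pad, the rightmost on the rail; otherwise as pad 1.
- end_post: Upright steel pin with a black top, 20 mm across and 44 mm high, on a small foot plate 50 by 16 mm, fixed at one end of the rail, left or right, 75 mm beyond the centre of the outermost pad there (the other end has only a flat plate of the same size). It marks the end where the shortest container goes. Origin at the centre of its foot's underside, 10 mm above the bench.

How it is judged (in metres and radians):
At the end, for the whole second after the job is handed in: Each of the four containers stands upright (within 0.1 rad), released and at rest on its own pad, its centre within 15 mm of the pad's centre, in order of height from the pad beside the end post: jar, amber bottle, blue-capped bottle, cylinder (((horizontal distance between end_post and pad_1 below 0.12 m and horizontal distance between septa_jar and pad_1 below 0.015 m and horizontal distance between amber_100 and pad_2 below 0.015 m and horizontal distance between media_250 and pad_3 below 0.015 m and horizontal distance between cylinder_50 and pad_4 below 0.015 m) or (horizontal distance between end_post and pad_4 below 0.12 m and horizontal distance between septa_jar and pad_4 below 0.015 m and horizontal distance between amber_100 and pad_3 below 0.015 m and horizontal distance between media_250 and pad_2 below 0.015 m and horizontal distance between cylinder_50 and pad_1 below 0.015 m)) and height (world z) of septa_jar between 0.007 and 0.017 m and angle between each of septa_jar, amber_100, media_250, cylinder_50's own z axis and vertical below 0.1 rad and linear speed of each of septa_jar, amber_100, media_250, cylinder_50 below 0.02 m/s and contact force between each of septa_jar, amber_100, media_250, cylinder_50 and the fingers below 0.1 N and height (world z) of amber_100 between 0.007 and 0.017 m and height (world z) of media_250 between 0.007 and 0.017 m and height (world z) of cylinder_50 between 0.007 and 0.017 m); the robot touches nothing.
It fails at once if a container is knocked over (angle between any of septa_jar, amber_100, media_250, cylinder_50's own z axis and vertical above 0.6 rad).
It fails at once if a container is dropped or thrown down (falls faster than a hand would move it) ((contact force between septa_jar and anything else below 0.01 N and linear speed of septa_jar above 0.7 m/s) or (contact force between amber_100 and anything else below 0.01 N and linear speed of amber_100 above 0.7 m/s) or (contact force between media_250 and anything else below 0.01 N and linear speed of media_250 above 0.7 m/s) or (contact force between cylinder_50 and anything else below 0.01 N and linear speed of cylinder_50 above 0.7 m/s)).
It also fails if it takes over 102 s, if anything falls off the work surface, if the arm or the gripper's body presses on something with over 40 N, if the wrist force passes 120 N, or if a joint passes its speed limit or range.

ROBOT

A 7-joint arm with a two-finger parallel gripper is mounted at the origin on a cart in front of the work surface, level with it; the furniture and walls round the work are solid. World frame = base frame: x ahead of the robot, y to its left, z up, the work surface at z = 0. Lengths are in mm, angles in rad, forces in N, time in s.
With the tool pointing down it reaches from about 400 to 850 mm from the base axis. Payload 4.4 kg.
Tool frame: the origin (TCP) lies at the very end of the fingers, on their centre line; the grasp point (between the pads) lies 19 mm behind it; z points along the fingers, y is the direction in which the jaws open and shut (so a half turn about z gives the same grasp; the last joint's range is limited). The gripper opens to 94 mm and grips with 3 to 60 N. Pads are 16 mm wide; open, the fingers measure 119 mm over their backs; the gripper's body (75 mm by 177 mm) begins 78 mm behind the grasp point.
Start: joints at [-1.379, 0.628, 0.038, 1.517, -0.027, 0.996, -0.02], TCP at [165.694, 628.541, 205.478] pointing down, gripper open.
Joint ranges: [-3.06, 3.06], [-0.37, 2.12], [-1.25, 1.32], [0.18, 2.47], [-1.1, 4.24], [0.23, 1.98], [-2.94, 2.94]. Speed limits (rad/s): [2.57, 2.57, 3.14, 3.14, 3.14, 3.14, 3.14].

INTERFACE

Orientations are given as a unit quaternion [x, y, z, w].
In Python, from plant import * gives the robot as it stands. The module is installed in compiled form; this text tells all that it offers. Calls block until the motion is done:
- move_to(position, orientation): joint-space move of the TCP to a pose.
- movel(position, velocity=150, orientation=None): straight line of the TCP; orientation=None keeps the orientation; velocity is the mean speed in mm/s.
- set_joints(angles): joint-space move.
- move_gripper(opening, force=None): finger opening in mm; force is the grip in N (None keeps the last); returns when the fingers have stopped.
- hold(seconds).
- ik(position, orientation): joint angles nearest the present ones, or None.
- grab_frame(name): name is "scene" or "top" or "wrist"; returns a dict with "color" (384x512x3 uint8, red, green, blue), "fx", "fy", "cx", "cy" (pixels), "distortion" ([k1, k2, p1, p2, k3] as OpenCV has them; the pictures are not rectified), "eye" and "rotation" of the camera in the world. Camera axes: x right, y up, looking along -z (the intrinsics and any distortion apply to the point x, -y, -z); pixel columns grow to the right and rows downward; lengths in mm; the calibration is good to about 2 mm. A picture is of the moment at which its call begins. There is no depth.
A pose or a line that the arm cannot do raises IKError and nothing moves.
- close_job(): hands the job in, once; it reports no verdict.
Readings, each from a call of its own:
- current_t(): time.
- current_joints(): joint angles.
- current_qd(): joint speeds.
- current_joint_efforts(): joint torques, N m.
- current_tool_pos(): TCP position.
- current_eef_rot(): TCP orientation.
- current_force(): force on the tool from outside, world axes, zero at the start.
- current_torque(): the same for the moment, N m.
- current_finger_gap(): finger opening in mm.
Only numpy, scipy, OpenCV 4.12 (cv2) and the standard library are available. Lean on these libraries where they do the work, as an engineer would, in place of code of your own. Each camera call takes 0.05 s, during which the arm holds its last target.

## Working session

There is one attempt and no reset: what is moved stays moved. The work goes in short steps, each a Python script; the robot and the scene stay as the last script left them, time stands still between calls to the robot, and variables do not carry over. Pictures are saved under pics/ and viewed, and the job is handed in when it is done.

```bash
mkdir -p pics
cat > h.py <<'E'
from plant import *
import numpy as np, cv2
def snap(n,fn):
    f=grab_frame(n); cv2.imwrite(f'pics/{fn}.png',f['color'][:,:,::-1]); np.save(f'pics/{fn}.npy',f,allow_pickle=True); return f
def load(fn): return np.load(f'pics/{fn}.npy',allow_pickle=True).item()
def ray(f,u,v):
    K=np.array([[f['fx'],0,f['cx']],[0,f['fy'],f['cy']],[0,0,1.]])
    p=cv2.undistortPoints(np.array([[[u,v]]],float),K,np.array(f['distortion'],float))[0,0]
    d=np.array(f['rotation']).reshape(3,3)@np.array([p[0],-p[1],-1]); return np.array(f['eye'],float),d/np.linalg.norm(d)
def plane(f,u,v,z):
    e,d=ray(f,u,v); return e+d*(z-e[2])/d[2]
def tri(f1,p1,f2,p2):
    a,d=ray(f1,*p1); b,e=ray(f2,*p2)
    s=np.linalg.lstsq(np.stack([d,-e],1),b-a,rcond=None)[0]
    P,Q=a+s[0]*d,b+s[1]*e; return (P+Q)/2,np.linalg.norm(P-Q)
E
python3 - <<'E'
from h import *
for n in("scene","top","wrist"):
    f=snap(n,n+'0'); print(n,f['fx'],f['distortion'],f['eye'],np.round(f['rotation'],3).tolist())
print(current_t(),current_tool_pos(),current_eef_rot())
E
```

```text
scene 389.8835657247929 [-0.00974249  0.          0.          0.          0.        ] [ 172.23144506 -802.15001929  526.69787627] [0.491, -0.109, -0.196, 0.842]
top 480.3267817912268 [-0.18152243  0.          0.          0.          0.        ] [ 301.69396789  -27.83033989 1389.73312559] [-0.064, 0.066, 0.714, -0.694]
wrist 296.2407086966351 [-0.02949167  0.          0.          0.          0.        ] [ 87.61204542 647.38299564 385.68593017] [-0.11, -0.083, 0.605, 0.784]
0.15 [165.53644438 628.06292448 204.80509855] [ 1.28529411e-01  9.91705452e-01 -6.93454770e-04 -8.29995315e-05]
```

```bash
sed -i "s/np.array(f\['rotation'\]).reshape(3,3)@/Rotation.from_quat(f['rotation']).as_matrix()@/; 2a from scipy.spatial.transform import Rotation" h.py
```

```text
(no output)
```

View pics/scene0.png

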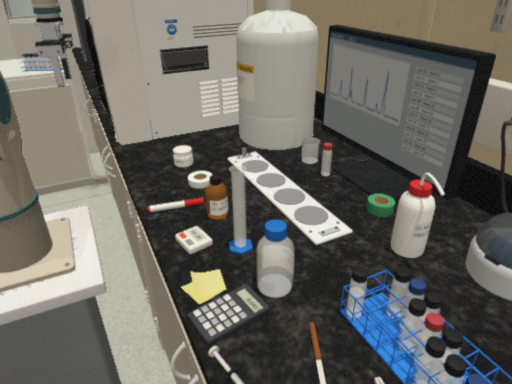

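View pics/top0.png

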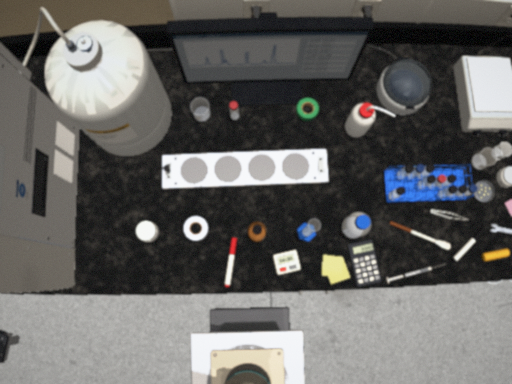

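View pics/wrist0.png

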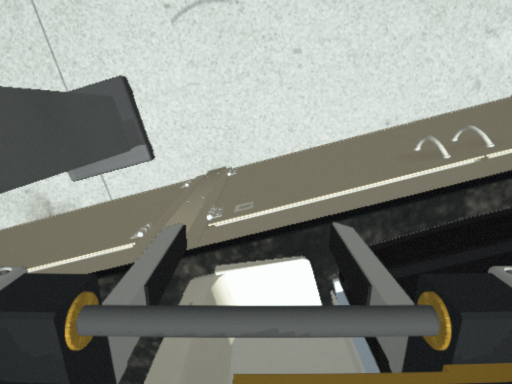

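The top view shows the white jar (147,231), amber bottle (257,231), cylinder (310,230), blue-cap bottle (357,225) and the rail with pads from (194,170) to (295,166). A roll of white tape stands at (195,228). I'll enlarge to find the post.

Run:
```python
from h import *
a=load('top0')['color'][140:250,120:380][:,:,::-1]; cv2.imwrite('pics/t_z.png',cv2.resize(a,None,fx=3,fy=3,interpolation=cv2.INTER_CUBIC))
a=load('scene0')['color'][130:310,140:360][:,:,::-1]; cv2.imwrite('pics/s_z.png',cv2.resize(a,None,fx=3,fy=3,interpolation=cv2.INTER_CUBIC))
```

```text
(no output)
```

View pics/t_z.png

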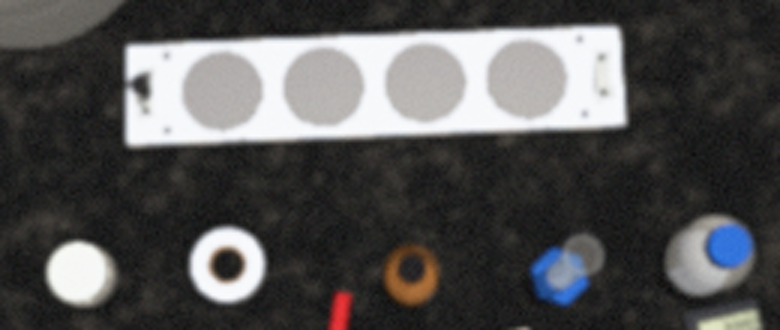

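View pics/s_z.png

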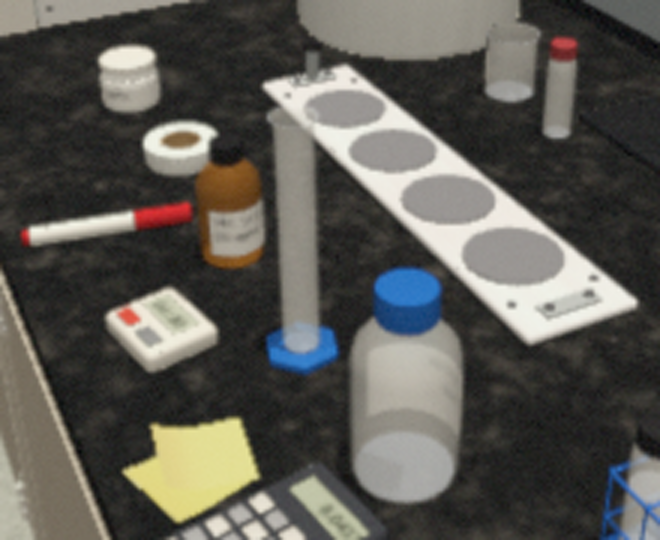

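The post (with its shadow) is at the left end, next to pad 1: post at (312,62) in the scene zoom, dark mark at (142,87) in the top zoom. So jar→1, amber→2, blue cap→3, cylinder→4. Next I'll measure with both views.

```bash
cat > m.py <<'E'
from h import *
def comps(mask,off,amin):
    n,l,s,c=cv2.connectedComponentsWithStats(mask.astype(np.uint8)); out=[]
    for i in range(1,n):
        if s[i,4]>=amin: out.append((s[i,4],round(c[i,0]+off[0],1),round(c[i,1]+off[1],1),(s[i,:4]+np.array([off[0],off[1],0,0])).tolist()))
    return out
def win(f,x0,y0,x1,y1): return f['color'][y0:y1,x0:x1].astype(int)
if __name__=='__main__':
    t=load('top0');s=load('scene0')
    gt=win(t,160,145,330,190); gs=win(s,225,145,350,245)
    for nm,f,w,o in(('top',t,gt,(160,145)),('scn',s,gs,(225,145))):
        m=(w.min(2)>110)&(w.max(2)<195)
        m=cv2.morphologyEx(m.astype(np.uint8),cv2.MORPH_OPEN,np.ones((5,5)))
        print(nm,[c for c in comps(m,o,100)])
    # white jar
    w=win(t,125,210,180,250); print('jar top',comps(w.min(2)>190,(125,210),40))
    w=win(s,160,140,200,170); print('jar scn',comps(w.min(2)>190,(160,140),20))
    for nm,f,b in(('t',t,(290,205,380,245)),('s',s,(220,210,300,300))):
        w=win(f,*b); print('blue',nm,comps((w[...,2]>w[...,0]+60),b[:2],15))
    for nm,f,b in(('t',t,(240,215,280,245)),('s',s,(195,165,235,225))):
        w=win(f,*b); print('amb',nm,comps((w[...,0]>w[...,2]+35),b[:2],15))
    w=win(t,240,215,280,245); print(w[8:24,8:30,0])
E
python3 m.py
```

```text
top [(np.int32(493), np.float64(295.0), np.float64(165.7), [283, 154, 25, 24]), (np.int32(497), np.float64(261.1), np.float64(167.0), [249, 155, 25, 25]), (np.int32(509), np.float64(193.6), np.float64(169.9), [181, 158, 26, 25]), (np.int32(505), np.float64(227.3), np.float64(168.5), [215, 157, 26, 24])]
scn [(np.int32(124), np.float64(275.7), np.float64(146.5), [260, 145, 32, 5]), (np.int32(269), np.float64(309.5), np.float64(153.4), [302, 145, 16, 19]), (np.int32(186), np.float64(326.0), np.float64(162.9), [322, 151, 9, 25]), (np.int32(263), np.float64(254.3), np.float64(165.9), [242, 160, 25, 13]), (np.int32(858), np.float64(238.4), np.float64(205.5), [231, 167, 15, 78]), (np.int32(330), np.float64(270.6), np.float64(180.0), [257, 173, 28, 15]), (np.int32(414), np.float64(289.1), np.float64(196.2), [274, 188, 31, 17]), (np.int32(522), np.float64(310.6), np.float64(215.1), [294, 206, 34, 19]), (np.int32(150), np.float64(274.9), np.float64(242.0), [259, 239, 33, 6])]
jar top [(np.int32(290), np.float64(145.4), np.float64(230.3), [136, 221, 20, 20])]
jar scn [(np.int32(94), np.float64
[... 1462 characters left out ...]
9  42  65 109 153 167 148 111
   78  52  43  38]
 [ 97 132 149 150 130  97  65  46  44  37  42  58  82 133 161 168 151 113
   67  52  38  43]
 [ 90 127 152 151 147 120  94  73  62  58  66  92 119 150 168 169 153 107
   60  40  40  36]
 [ 80 122 143 154 152 142 133 111 106 103 117 138 152 164 169 164 144 104
   55  41  41  39]
 [ 66 106 137 151 152 151 153 145 141 149 151 166 167 170 167 157 137  87
   49  33  36  44]
 [ 49  87 119 141 150 154 154 156 161 166 169 172 169 164 161 144 113  77
   44  32  34  40]
 [ 33  65 103 127 137 149 154 159 165 171 169 167 165 161 148 126  91  58
   41  36  37  35]
 [ 26  38  73 102 126 134 146 153 161 163 163 162 154 144 126  99  68  43
   32  28  34  32]]
```

Run:
```python
from h import *
from m import comps,win
t=load('top0');s=load('scene0')
for n,a,b in zip('1234',[(193.6,169.9),(227.3,168.5),(261.1,167),(295,165.7)],[(254.3,165.9),(270.6,180),(289.1,196.2),(310.6,215.1)]):
    P,e=tri(t,a,s,b); print('pad',n,P.round(1),e.round(1),'top z12',plane(t,*a,12).round(1),'scn',plane(s,*b,12).round(1))
w=win(t,247,220,268,245); c=comps(w.max(2)<62,(247,220),20); print(c)
w=win(s,200,170,232,200); c=comps(w.max(2)<60,(200,170),20); print(c)
# jar top centroid ; scene lid top ellipse
P,e=tri(t,(145.4,230.3),s,(181.8,149));print('jarlid',P,e,plane(t,145.4,230.3,50))
print('media cap top', plane(t,362.8,221.4,140),'scene mid-cap',plane(s,275.4,229.5,130))
w=win(s,262,216,292,245)
print('cyl foot',plane(t,305.5,232,7),plane(s,240.8,247,4),plane(t,(297+315)/2,(222+241)/2+.0,7))
# rim of cylinder in zoom
print('rim top',plane(t,120+583/3,140+254/3,190),'scn',plane(s,140+293/3,130+117/3,190), tri(t,(120+583/3,140+254/3),s,(140+293/3,130+117/3)))
print('media captop tri',tri(t,(362.8,221.4),s,(140+408/3,130+282/3)))
```

```text
pad 1 [619.7 141.6  11. ] 1.3 top z12 [620.1 141.3  12. ] scn [618.2 139.8  12. ]
pad 2 [621.6  41.8  10.6] 0.3 top z12 [621.4  41.7  12. ] scn [620.3  39.6  12. ]
pad 3 [623.2 -57.8  10.6] 0.4 top z12 [623.1 -57.9  12. ] scn [621.8 -59.8  12. ]
pad 4 [ 624.3 -158.    11. ] 0.5 top z12 [ 624.3 -158.    12. ] scn [ 623.2 -159.1   12. ]
[(np.int32(209), np.float64(257.2), np.float64(233.2), [247, 220, 21, 25]), (np.int32(50), np.float64(256.8), np.float64(228.8), [253, 225, 8, 9])]
[(np.int32(346), np.float64(222.0), np.float64(179.7), [208, 170, 24, 30]), (np.int32(38), np.float64(202.1), np.float64(192.7), [200, 189, 6, 9])]
jarlid [440.46746619 274.99253843  49.53686295] 0.9778433734158425 [440.89832449 274.78643267  50.        ]
media cap top [ 438.95771822 -319.21231622  140.        ] scene mid-cap [ 440.69375245 -317.25874089  130.        ]
cyl foot [ 428.21657578 -180.38381118    7.        ] [ 429.07236487 -186.39179306    4.        ] [ 429.61961717 -181.89905321    7.        ]
rim top [ 429.24748417 -183.33318608  190.        ] scn [ 429.7049655  -183.55577817  190.        ] (array([ 429.49247187, -183.424496  ,  189.93616206]), np.float64(0.4994705042391217))
media captop tri (array([ 439.59863548, -318.97900848,  142.75053491]), np.float64(2.018637287383741))
```

Run:
```python
from h import *
t=load('top0');s=load('scene0')
print('amber',plane(t,256.8,228.8,105),tri(t,(256.8,228.8),s,(140+232/3,130+143/3)))
print('box corner',plane(s,123,149,0),plane(t,76,292,0), plane(s,128,145,0),plane(s,110,120,0))
A={'jar':(440,275),'am':(437,-22),'med':(439,-319),'cyl':(429.4,-183)}
for q in([.70711,.70711,0,0],[-.70711,.70711,0,0]):
    print(q,'approach',np.round(ik([122,465,300],[0.1285,0.9917,0,0]),2))
    for n,p in list(A.items())+[('p1',(620,141)),('p2',(621.5,42)),('p3',(623,-58)),('p4',(624,-158))]:
        for z in(10,106,250,):
            j=ik([*p,z],q); print(n,z,None if j is None else np.round(j,2))
```

```text
amber [431.7905973  -39.07931722 105.        ] (array([434.73260414, -39.85037406, 101.27040212]), np.float64(5.310721929604716))
box corner [291.13448815 477.80126613   0.        ] [267.8822363  494.86172602   0.        ] [312.32091392 504.93961079   0.        ] [293.00678884 798.95231466   0.        ]
[0.70711, 0.70711, 0, 0] approach [-1.41  0.28  0.04  1.84 -0.01  1.03 -0.04]
jar 10 [-0.74  0.77  0.2   2.03 -0.37  0.38 -0.25]
jar 106 [-0.82  0.61  0.3   1.98 -0.31  0.6  -0.31]
jar 250 [-0.92  0.42  0.44  1.83 -0.21  0.94 -0.39]
am 10 [-0.28  0.75  0.4   2.25 -0.99  0.32  0.99]
am 106 [-0.22  0.52  0.29  2.19 -0.32  0.47  0.32]
am 250 [-0.52  0.32  0.67  2.03 -0.26  0.88  0.29]
med 10 [ 0.64  0.77 -0.09  1.96  0.16  0.42  0.42]
med 106 [ 0.16  0.71  0.67  1.93 -0.65  0.73  1.21]
med 250 [-0.09  0.67  1.15  1.78 -0.67  1.15  1.27]
cyl 10 [ 0.35  0.72 -0.    2.16  0.01  0.25  0.33]
cyl 106 [ 0.1   0.56  0.35  2.12 -0.37  0.52  0.73]
cyl 250 [-0.32  0.44  0.95  1.96 -0.44  0.95  0.85]
p1 10 [-0.43  0.88  0.28  1.7  -0.38  0.62  0.06]
p1 106 [-0.48  0.75  0.37  1.66 -0.35  0.8   0.04]
[... 1111 characters left out ...]
.33  0.85  1.14  2.13 -1.05  0.91 -1.69]
cyl 250 [-0.41  0.53  1.15  1.97 -0.57  1.02 -2.14]
p1 10 [-0.01  0.9  -0.45  1.69  0.56  0.69  2.4 ]
p1 106 [-0.01  0.76 -0.44  1.64  0.41  0.84  2.52]
p1 250 [-0.05  0.59 -0.37  1.5   0.23  1.1   2.68]
p2 10 [ 0.16  0.88 -0.46  1.72  0.58  0.67  2.52]
p2 106 [ 0.15  0.74 -0.44  1.68  0.41  0.81  2.67]
p2 250 [ 0.08  0.56 -0.31  1.54  0.18  1.08  2.86]
p3 10 [ 0.34  0.89 -0.49  1.72  0.61  0.69  2.66]
p3 106 [ 0.31  0.74 -0.43  1.67  0.4   0.82  2.84]
p3 250 [-0.53  0.81  1.14  1.55 -0.75  1.28 -2.42]
p4 10 [ 0.52  0.92 -0.54  1.66  0.65  0.75  2.8 ]
p4 106 [-0.35  1.04  1.14  1.64 -1.02  1.17 -2.09]
p4 250 [-0.36  0.83  1.14  1.5  -0.77  1.31 -2.28]
```

```bash
cat >> h.py <<'E'
Q=[2**-.5,2**-.5,0,0]
E
python3 - <<'E'
from h import *
q0=[0.1285,0.9917,0,0]
q0=list(np.array(q0)/np.linalg.norm(q0))
move_to([100,410,260],q0)
move_to([330,280,240],Q)
movel([440,275,200],200)
f=snap('wrist','w1'); print(f['eye'],current_tool_pos(),current_t(),current_force())
E
```

```text
[437.88796646 354.29041101 380.99050431] [438.35548037 275.73227473 200.22013702] 2.9 [-0.45436501  0.66162362  0.27021072]
```

View pics/w1.png

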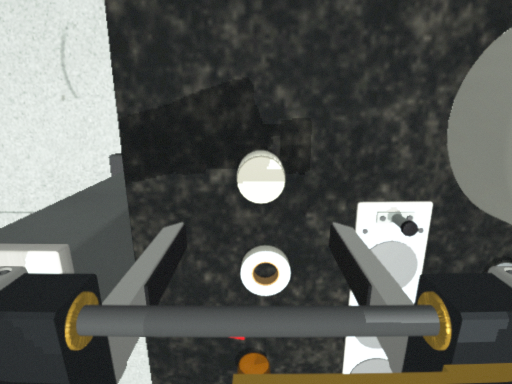

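The wrist view shows the jar lid at about (261,182), the tape roll at (265,270), the post at (408,228), beyond pad 1 on its +y side. I'll cross-check positions, then pick and place the jar.

Run:
```python
from h import *
from m import comps,win
f=load('w1'); w=win(f,225,140,300,215)
m=cv2.morphologyEx((w.min(2)>165).astype(np.uint8),cv2.MORPH_CLOSE,np.ones((5,5)))
print(comps(m,(225,140),50))
c=max(comps(m,(225,140),50)); P=(c[1],c[2]);print(c, plane(f,*P,50),tri(f,P,load('top0'),(145.4,230.3)))
w=win(f,350,230,425,300); m=(w.min(2)>120)&(w.max(2)<195); m=cv2.morphologyEx(m.astype(np.uint8),cv2.MORPH_OPEN,np.ones((5,5)));c=max(comps(m,(350,230),50));print(c,plane(f,(c[3][0]+c[3][2]/2),c[3][1]+c[3][2]/2,12))
print('tape',plane(f,265,270,20))
```

```text
[(np.int32(1934), np.float64(260.7), np.float64(177.4), [237, 152, 48, 51])]
(np.int32(1934), np.float64(260.7), np.float64(177.4), [237, 152, 48, 51]) [440.85309453 278.74318064  50.        ] (array([441.34461216, 276.74958433,  41.6708876 ]), np.float64(0.8527110035241047))
(np.int32(1456), np.float64(375.7), np.float64(269.9), [350, 230, 59, 70]) [607.32754585 153.91925367  12.        ]
tape [447.89421138 141.9063955   20.        ]
```

```bash
cat >> h.py <<'E'
def st(l): print(l,'t%.1f'%current_t(),np.round(current_tool_pos(),1),'gap %.1f'%current_finger_gap(),'F',np.round(current_force(),1),flush=True)
def pick(x,y,zt,force,lift,zapp):
    movel([x,y,zapp],200,Q); movel([x,y,zt],120); hold(.15); st('at')
    move_gripper(0,force); st('gripped')
    movel([x,y,zt+10],40); movel([x,y,zt+lift],150); st('lifted')
def goplace(x,y,zt,h):
    movel([x,y,zt+h],180); movel([x,y,zt+25],120); movel([x,y,zt+12.5],25); hold(.3); st('down')
def release(x,y,zt,g,up):
    move_gripper(g); st('open'); movel([x,y,zt+30],80); movel([x,y,up],200); st('up')
E
python3 - <<'E'
from h import *
zt=9
pick(440.8,276,zt,15,60,90)
goplace(620,141.3,zt,60)
E
```

```text
at t4.6 [441.4 276.4   9.8] gap 94.0 F [ 0.3 -0.1  0.1]
gripped t5.2 [440.9 276.    9. ] gap 56.2 F [-0.2  0.1  0.9]
lifted t6.1 [440.6 276.2  68.9] gap 56.1 F [-0.6  0.6 -0.7]
down t8.9 [620.1 141.3  21.6] gap 56.4 F [-1.   0.  -0.3]
```

Run:
```python
from h import *
movel([620,141.3,20.6],10); st('lower')
release(620,141.3,9,94,200)
movel([433,-20,200],300); hold(.2)
snap('wrist','w2'); snap('top','t2'); st('')
```

```text
lower t9.2 [620.2 141.4  21. ] gap 56.4 F [-0.2  0.3  4.2]
open t9.9 [620.  141.3  20.6] gap 93.6 F [ 0.2 -0.2  0.2]
up t11.3 [619.  141.3 198.7] gap 94.2 F [-0.6 -0.6  0.1]
 t12.5 [433.5 -19.5 199.8] gap 94.0 F [-0.3  0.5 -0. ]
```

View pics/w2.png

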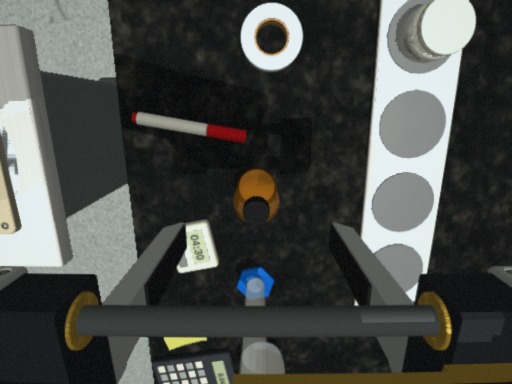

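View pics/t2.png

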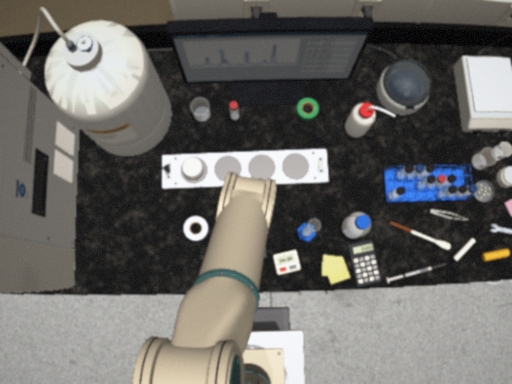

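The jar now sits on pad 1 (wrist (420-447,25), top (192,169)). The amber cap is at about (257,209) in the wrist view. The timer's corner at (217,265) is near the left finger, so I'll check that clearance.

Run:
```python
from h import *
from m import comps,win
f=load('w2');t=load('top0')
w=win(f,235,190,280,224); print(comps(w.max(2)<55,(235,190),30))
c=(257,209)
print('amber',plane(f,*c,105),tri(f,c,t,(256.8,228.8)))
for p in((217,265),(207,222),(180,224)): print('timer',plane(f,*p,18))
for p in [(413,122),(403,202)]: print('pad',plane(f,*p,12))
print('foot',plane(f,255.5,281,7)); print('jar lid',plane(f,447,26,62))
```

```text
[(np.int32(799), np.float64(256.7), np.float64(212.4), [235, 197, 45, 27])]
amber [432.56991131 -35.25630492 105.        ] (array([432.72980856, -39.12109507,  93.94200167]), np.float64(0.37567843456465133))
timer [ 377.83207819 -146.58357936   18.        ]
timer [366.9098966  -83.49020402  18.        ]
timer [331.17179463 -86.50973481  18.        ]
pad [622.65675459  45.64675056  12.        ]
pad [624.27479711 -56.85833777  12.        ]
foot [ 430.61997971 -178.32746103    7.        ]
jar lid [618.39051614 140.14101143  62.        ]
```

Run:
```python
from h import *
zt=21
pick(432.6,-38,zt,25,60,145)
snap('wrist','w3')
goplace(621.5,41.9,zt,60)
movel([621.5,41.9,zt+11.6],10); st('lower')
```

```text
Traceback (most recent call last):
  File "h.py", line 20, in pick
    movel([x,y,zapp],200,Q); movel([x,y,zt],120); hold(.15); st('at')
                             ~~~~~^^^^^^^^^^^^^^
plant.IKError: the arm cannot follow that straight line within its joint ranges
```

Run:
```python
from h import *
print(np.round(current_joints(),2),current_tool_pos())
for z in(145,110,80,60,45,35,30,25,21):
    j=ik([432.6,-38,z],Q); print(z,None if j is None else np.round(j,2))
for tilt in(0,):
  for yaw in(-40,-25,25,40):
    R=(Rotation.from_euler('z',yaw,degrees=True)*Rotation.from_quat(Q)).as_quat()
    print(yaw,[None if (j:=ik([432.6,-38,z],R)) is None else np.round(j,2) for z in(145,70,30,21)])
```

```text
[-0.21  0.45  0.32  2.16 -0.26  0.57  0.3 ] [432.53634126 -38.00598483 144.96996908]
145 [-0.21  0.45  0.32  2.16 -0.26  0.57  0.3 ]
110 [-0.17  0.51  0.28  2.2  -0.3   0.47  0.34]
80 [-0.14  0.57  0.24  2.22 -0.34  0.39  0.37]
60 [-0.12  0.61  0.21  2.23 -0.37  0.33  0.4 ]
45 [-0.1   0.64  0.18  2.24 -0.39  0.29  0.41]
35 [-0.09  0.66  0.17  2.24 -0.4   0.26  0.43]
30 [-0.09  0.67  0.16  2.25 -0.4   0.25  0.43]
25 [-0.08  0.68  0.15  2.25 -0.41  0.24  0.44]
21 [-0.13  0.7   0.22  2.25 -0.6   0.25  0.63]
-40 [array([-0.35,  0.48,  0.53,  2.17, -0.42,  0.6 , -0.21]), array([-0.23,  0.61,  0.36,  2.23, -0.56,  0.39, -0.1 ]), array([-0.15,  0.68,  0.26,  2.25, -0.62,  0.28, -0.05]), array([-0.14,  0.7 ,  0.23,  2.25, -0.64,  0.25, -0.03])]
-25 [array([-0.3 ,  0.46,  0.45,  2.17, -0.36,  0.58, -0.02]), array([-0.19,  0.6 ,  0.31,  2.23, -0.48,  0.38,  0.08]), array([-0.13,  0.68,  0.22,  2.25, -0.54,  0.27,  0.13]), array([-0.11,  0.7 ,  0.2 ,  2.25, -0.56,  0.24,  0.15])]
25 [array([-0.12,  0.43,  0.19,  2.16, -0.15,  0.56,  0.62]), array([-0.07,  0.58,  0.14,  2.22, -0.22,  0.35,  0.69]), array([-0.05,  0.67,  0.1 ,  2.24, -0.27,  0.24,  0.73]), array([ 0.12,  0.68, -0.15,  2.24,  0.4 ,  0.24,  0.06])]
40 [array([-0.06,  0.43,  0.11,  2.16, -0.09,  0.56,  0.82]), array([-0.04,  0.58,  0.09,  2.22, -0.14,  0.35,  0.87]), array([-0.03,  0.66,  0.07,  2.24, -0.2 ,  0.24,  0.92]), array([ 0.12,  0.68, -0.15,  2.24,  0.4 ,  0.24,  0.32])]
```

Run:
```python
from h import *
zt=27
pick(432.6,-38,zt,25,60,145)
snap('wrist','w3')
goplace(621.5,41.9,zt,60)
movel([621.5,41.9,zt+11.6],10); st('lower')
```

```text
at t14.5 [433.1 -38.   27.6] gap 94.1 F [-1.5  0.   0.1]
gripped t15.2 [432.5 -38.   27. ] gap 51.2 F [-0.6  0.5  0.5]
lifted t16.1 [432.6 -37.8  86.9] gap 51.0 F [ 0.5  0.6 -1.6]
down t18.9 [621.5  41.9  39.6] gap 51.0 F [ 0.5 -0.  -2. ]
lower t19.1 [621.7  41.9  39. ] gap 51.0 F [-1.2 -0.1  2.8]
```

View pics/w3.png

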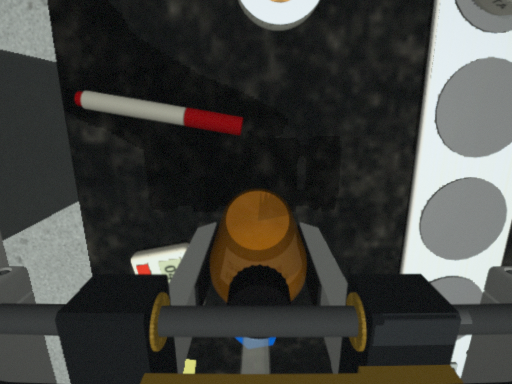

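The bottle is held centred, amber body around (258,260), and upright. Now I'll release it and look at the blue-cap bottle and cylinder.

Run:
```python
from h import *
release(621.5,41.9,27,94,230)
movel([470,-220,230],300); movel([436,-300,230],200); hold(.2)
snap('wrist','w4'); st('')
```

```text
open t19.9 [621.5  41.9  38.6] gap 94.1 F [-0.1  0.  -0.1]
up t21.3 [620.6  42.  228.7] gap 93.8 F [-0.4 -0.2 -0.5]
 t23.3 [ 436.8 -298.5  229.9] gap 93.6 F [-0.8 -0.7  0.6]
```

View pics/w4.png

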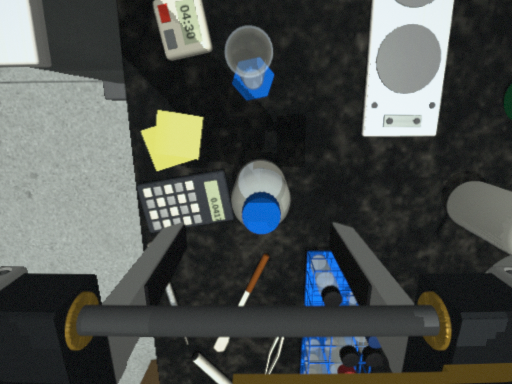

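Run:
```python
from h import *
from m import comps,win
f=load('w4');t=load('top0')
w=win(f,232,55,300,245); cs=comps(w[...,2]>w[...,0]+60,(232,55),100); print(cs)
c=[c for c in cs if c[2]>150][0]; p=(c[3][0]+c[3][2]/2-.5,c[3][1]+c[3][2]/2-.5); print(p)
print('media',plane(f,*p,140),tri(f,p,t,(362.8,221.4)))
print('cyl rim',plane(f,249,51,190),tri(f,(249,51),t,(120+583/3,140+254/3)))
w=win(f,372,15,445,100); m=(w.min(2)>110)&(w.max(2)<200); m=cv2.morphologyEx(m.astype(np.uint8),cv2.MORPH_OPEN,np.ones((9,9))); c=max(comps(m,(372,15),50)); print(c,plane(f,c[1],c[2],12))
for z in(150,52): print(ik([439.5,-319,z],Q))
```

```text
[(np.int32(658), np.float64(254.4), np.float64(85.5), [232, 66, 42, 34]), (np.int32(1284), np.float64(260.9), np.float64(213.5), [242, 193, 39, 41])]
(261.0, 212.0)
media [ 439.54301816 -315.61777063  140.        ] (array([ 440.46998344, -323.29909616,  119.9972791 ]), np.float64(1.7441144501953223))
cyl rim [ 429.70789325 -181.06755372  190.        ] (array([ 429.25945254, -182.33306443,  195.66037118]), np.float64(1.3368516636050938))
(np.int32(3558), np.float64(408.0), np.float64(58.3), [376, 24, 65, 69]) [ 624.00482969 -156.14356252   12.        ]
[ 0.3257018   0.57610565  0.3796874   1.8836781  -0.30463807  0.7384394
  0.87709187]
[ 0.38556243  0.72282432  0.29441196  1.95035231 -0.39376858  0.52395426
  0.95447759]
```

Run:
```python
from h import *
zt=52
pick(439.6,-317.8,zt,35,85,160)
snap('wrist','w5')
goplace(623.1,-57.8,zt,85)
movel([623.1,-57.8,zt+11.6],10); st('lower')
```

```text
at t25.0 [ 440.1 -318.1   52.8] gap 93.9 F [1.1 0.3 0.6]
gripped t25.6 [ 440.  -317.9   52.1] gap 67.1 F [-0.3  1.1  1.3]
lifted t26.6 [ 439.2 -317.3  136.5] gap 67.2 F [ 0.4  0.4 -3. ]
down t30.2 [623.1 -57.8  64.5] gap 67.0 F [ 0.1  0.8 -2.5]
lower t30.4 [623.3 -57.8  64.2] gap 67.5 F [-1.1  0.6  2.6]
```

View pics/w5.png

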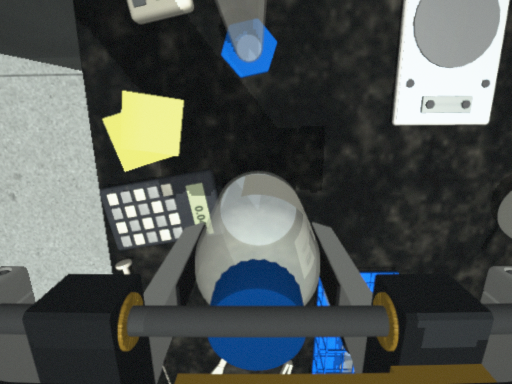

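Run:
```python
from h import *
f=load('w5');print('foot',plane(f,250,47,6))
release(623.1,-57.8,52,94,240)
zt=106
movel([429.5,-181.8,245],300)
move_gripper(70)
pick(429.5,-181.8,zt,20,50,225)
snap('wrist','w6'); snap('scene','s6')
```

```text
foot [ 430.59845459 -180.66939629    6.        ]
open t31.0 [623.1 -57.8  63.5] gap 94.0 F [0.7 0.8 0.9]
up t32.4 [622.2 -57.5 238.7] gap 94.2 F [-0.2  0.7  0.5]
at t35.4 [ 430.  -181.9  106.6] gap 70.4 F [0.5 0.3 0.5]
gripped t36.1 [ 429.4 -181.7  105.9] gap 32.8 F [-0.2 -0.5 -1.8]
lifted t36.9 [ 429.6 -181.6  155.9] gap 33.0 F [ 0.   0.4 -1.2]
```

View pics/w6.png

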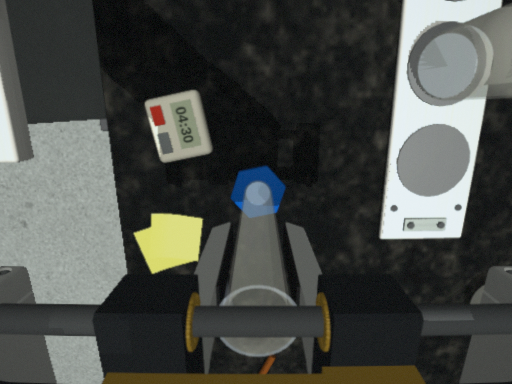

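View pics/s6.png

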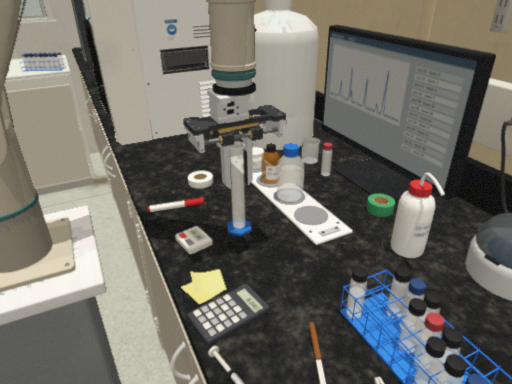

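The cylinder hangs straight in the jaws (foot at wrist (258,191), scene (239,228)). The media bottle stands on pad 3. Next I'll place the cylinder.

Run:
```python
from h import *
zt=106;x,y=624.2,-157.6
print('foot',plane(load('w6'),258,191,55))
goplace(x,y,zt,50)
movel([x,y,zt+11.6],10); st('lower')
move_gripper(70); st('open')
movel([x,y,245],100); move_to([430,-300,260],Q); hold(.3)
snap('wrist','w7'); snap('top','t7'); snap('scene','s7'); st('')
```

```text
foot [ 429.2662666  -181.07560525   55.        ]
down t39.5 [ 624.3 -157.6  118.6] gap 32.6 F [ 0.9  0.2 -2. ]
lower t39.8 [ 624.4 -157.7  118. ] gap 32.6 F [0.1 0.  2.3]
open t40.5 [ 624.2 -157.6  117.6] gap 70.0 F [-0.8  0.5 -0.2]
 t43.4 [ 430.3 -299.8  259.9] gap 70.0 F [-0.2  0.3 -0.7]
```

View pics/t7.png

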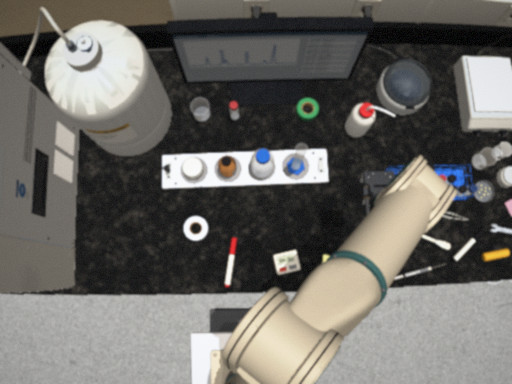

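View pics/s7.png

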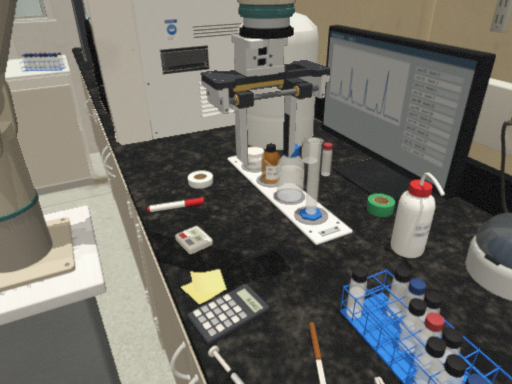

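All four stand on their pads: top view jar (192,169), amber (228,166), blue cap (263,157), cylinder foot (295,166). Now a numeric check of centres.

Run:
```python
from h import *
from m import comps,win
t=load('top0' if 0 else 't7')
w=win(t,180,155,206,183); print('jar',[(c,plane(t,c[1],c[2],62).round(1)) for c in comps((w.min(2)>205),(180,155),60)])
w=win(t,217,153,240,170); print('cap',[(c,plane(t,c[1],c[2],117).round(1)) for c in comps(w.max(2)<70,(217,153),20)])
w=win(t,245,145,320,190)
for c in comps(w[...,2]>w[...,0]+50,(245,145),20): print(c,plane(t,c[1],c[2],152).round(1),plane(t,c[1],c[2],19).round(1))
a=t['color'][140:190,160:330][:,:,::-1]; cv2.imwrite('pics/t7z.png',cv2.resize(a,None,fx=4,fy=4,interpolation=cv2.INTER_CUBIC))
```

```text
jar [((np.int32(473), np.float64(190.6), np.float64(165.1), [180, 155, 26, 28]), array([622.8, 143.7,  62. ]))]
cap [((np.int32(55), np.float64(225.8), np.float64(160.6), [222, 157, 9, 8]), array([619.3,  40.1, 117. ]))]
(np.int32(172), np.float64(262.5), np.float64(155.2), [256, 148, 14, 15]) [622.5 -59.5 152. ] [657.  -62.9  19. ]
(np.int32(150), np.float64(295.0), np.float64(167.2), [287, 158, 18, 17]) [ 587.5 -144.6  152. ] [ 618.2 -157.1   19. ]
```

View pics/t7z.png

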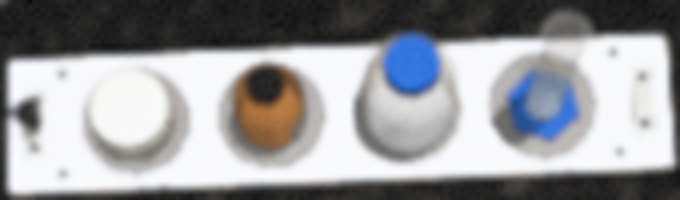

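Run:
```python
from h import *
t=load('t7')
print(plane(t,160+130/4,140+109/4,62),plane(t,160+567/4,140+35/4,202))
close_job()
```

```text
[616.38743032 138.27178009  62.        ] [ 623.97600535 -159.41305258  202.        ]
the job is handed in; nothing more can be done
```

The end post is beside pad 1, so I put the jar on pad 1, the amber bottle on pad 2, the blue-cap bottle on pad 3 and the cylinder on pad 4. I then backed the arm away and handed the job in at about 43 s, under the 102 s limit. No verdict is reported.

**Final positions.** These are offsets from each pad's measured centre, read in the last top view with the text's heights plus 12 mm. The limit is 15 mm.

| Container | Pad | Offset | Read from |
|---|---|---|---|
| Jar | 1 | about 5 mm | lid, picked by eye on an enlarged picture |
| Amber bottle | 2 | about 3 mm | cap |
| Blue-cap bottle | 3 | about 2 mm | cap |
| Cylinder | 4 | about 1–2 mm | rim, picked by eye |

All four looked upright in the top and scene pictures. The wrist force rose as each one touched its pad, and none fell while I was moving them.

**Checks that failed or disagreed:**
- **Amber bottle, descent:** the first straight descent was refused because of joint limits, and nothing moved. I gripped it 6 mm higher instead.
- **Amber bottle, measurement:** the first two-view rays missed each other by 5 mm. The wrist and top views together then gave the cap top as 94 mm instead of 105 mm.
- **Blue-cap bottle, measurement:** the wrist and top views gave the cap top as 120 mm instead of 140 mm, because that view is insensitive to height. The scene and top views gave 143 mm.
- **Wrist camera:** it read y about 2–4 mm higher than the top camera, so I used values in between.
- **Final masks:** the jar mask also caught part of the white rail, and the cylinder-foot mask is biased where the tube hides it (about 6 mm off). I relied on the hand-picked lid and rim points instead.

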